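# Level the counting table with a spirit level and hold it pressed

## Robot

A 6-joint arm with a two-finger parallel gripper is mounted at the origin on a cart in front of the work surface, level with it; the furniture and walls round the work are solid. World frame = base frame: x ahead of the robot, y to its left, z up, the work surface at z = 0. Lengths are in m, angles in rad, forces in N, time in s.
With the tool pointing down it reaches from about 0.325 to 0.9 m from the base axis. Payload 6.1 kg.
Tool frame: the origin (TCP) lies midway between the tips of the shut fingers; the grasp point (between the pads) lies 19 mm behind it (robot.grip_depth is the distance from the TCP to the grasp point, in m); z points along the fingers, y is the line along which they close (so a half turn about z gives the same grasp; the last joint's range is limited). The gripper opens to 87 mm and grips with 3 to 60 N. Pads are 19 mm wide; open, the fingers measure 117 mm over their backs; the gripper's body (75 mm by 190 mm) begins 51 mm behind the grasp point.
Start: joints at [-0.126, 0.22, 1.526, -0, 1.395, -0.126], TCP at [0.625, -0, 0.223] pointing down, gripper open.
Joint ranges: [-2.98, 2.98], [-0.91, 2.08], [0.09, 2.57], [-1.24, 4.39], [0.2, 2.65], [-2.68, 2.68]. Speed limits (rad/s): [2.57, 2.57, 3.01, 3.14, 3.14, 3.14].

## Interface

Orientations are given as a unit quaternion [x, y, z, w].
In Python, from station import robot gives the robot as it stands. The module is installed in compiled form; this text tells all that it offers.
- The arm moves only by the tool move_arm, never from a script. Its argument "commands" is a list of rows, each a list of 6 numbers: the shift along the world's x, y, z as a fraction of full scale, then the turn, a rotation vector about the world's x, y, z as a fraction of full scale. A call has exactly 8 rows; each row is the pose to reach, as a shift and turn from the pose commanded when the call began, turning the shorter way round; what a row does not reach only later rows make up. Full scale, the value 1, is 0.08 m for a shift and 2 pi rad for a turn. A row lasts 1/12 s, in which the tool goes at most 41.7 mm and 7.16 degrees, less where a joint would pass 70% of its speed; a pose out of reach is approached as far as the arm can. A call with a number of a shift or a turn outside -1 to 1 is refused whole. A call with a gripper value outside its range is refused whole. "claw" is the finger opening in mm, from 0 to 87, set as the call begins (left out, the last holds). The fingers move at their own pace and stop on an object; the grip force is fixed at half the most. Time passes only in rows, so rows that repeat a pose let the fingers close, or fill a call up. It gives the time, the measured TCP pose, the force, the opening and the grip force at its end, in the units of the state.
- robot.state(): the state, without advancing time (a new reading comes with each control period).
- robot.get_image(name): name is "scene" or "side" or "wrist"; returns the picture (480x640x3 uint8, red, green, blue); there is no depth.
- robot.camera_params(name): a dict with "mtx" (3x3 intrinsics, pixels), "R" (3x3) and "t" (3): a world point X has camera coordinates R X + t. Camera axes: x right, y down, z forward; pixel columns grow to the right and rows downward; lengths in m; the calibration is good to about 2 mm. A picture is of the moment at which its call begins: read the wrist's pose just before it. camera_params takes no time and is no camera call; for the wrist camera it gives the pose at the moment of the call.
- robot.job_done(): hands the job in; it is judged then, once.
The state is a dict: "time": time; "qpos": joint angles; "qd": joint speeds; "tau": joint torques, N m; "position": TCP position; "tool_rot": TCP orientation; "ft_force": force on the tool from outside, world axes, zero at the start; "wrist_torque": the same for the moment, N m; "width": finger opening in m; "grip_force": force on a finger pad.
Only numpy, scipy, OpenCV 4.12 (cv2) and the standard library are available. Lean on these libraries where they do the work, as an engineer would, in place of code of your own. Each camera call takes 0.05 s, during which the arm holds its last target. There are 200 camera calls.

## Task

Set the spirit level down inside the black outline on the tilted levelling table, lengthwise along it, and let go of it. Then turn the table's black knob until the bubble rests between the two black lines, and after that press the level's orange thumb pad down with the fingertips, at least half its travel but without forcing, and finish while still pressing it, the bubble still between the lines. Leave the blue vial shield, the bottle and the red check source where they stand.

Things in the scene. Friction and masses are not known exactly. Their poses are not given: they have to be found in the camera images.
- level: yellow spirit level, loose bar 26 wide (x) x 130 long (y) x 32 mm high (z), 0.25 kg, on the bench at the start. Origin: centre of underside. In its middle 64 mm only the lower 18 mm is bar; on it lies a green tube, 15 mm thick, with a pale bubble 19 mm long and two black lines 26 mm apart. Grip its width at the middle. Orange pad on top near the +y end. May be laid either way round
- bubble (a joint): displacement of the bubble's centre from the middle of the tube along the level's +y (m), -0.019 to 0.019; 0 = centred. The bubble runs to the higher end, about 0.25 m per radian of tilt, and settles in about 0.5 s; inside the black lines means within 2.5 mm of 0
- pad_top (a point): centre of the top face of the orange thumb pad (22 x 22 mm), 47 mm from the level's middle toward its +y end; 40 mm above the level's underside when not pressed
- level_pad (a joint): how far the thumb pad is pressed straight down into the level (m): 0 out, 0.005 fully in; sprung: it starts to move at about 2 N, is half in at 6 N and fully in at 10 N
- stand: levelling table, fixed to the bench: grey base 100 mm wide (x), 245 mm long (y), aluminium deck 84 mm wide above. The deck pivots at the +y end about the x axis; a screw with the black knob carries it at the -y end. The stand itself does not tilt. Origin: on the bench 130 mm from the knob's axis, under the middle of the outline
- seat (a point): centre of the black outline (40 x 136 mm) on the deck's top face, about 45 mm above the bench when level; tilts with the deck: x across, y along the table away from the knob, z out of the deck. The level lies in it with its length along y
- knob_grip (a point): centre of the black knob, 38 mm diameter, 26 mm high, vertical axis, 73 mm above the bench, white mark on top, free all round above the deck. Clockwise from above raises the knob end of the deck, 0.04 rad of tilt per rad of turn. At the start that end is low: 0.6 to 1.6 rad clockwise are needed. Stays where left (friction 0.15 N m)
- vial_shield: blue cylindrical vial shield, 45 mm across, 102 mm high, loose, bystander. Origin: centre of its underside
- bottle: small reagent bottle with blue cap, 35 mm across, 77 mm high, loose, bystander. Origin: centre of its underside
- check_source: flat red disc-shaped check source, 52 mm across, 15 mm high, loose, bystander. Origin: centre of its underside
Not all that is in view belongs to the job. There is more than one size of the level; the job needs the larger.

How it is judged:
On the way, in this order (a step that is already met when the one before it is completed fails the run):
1. the level lies in the outline on the deck, let go (x of level in the frame of seat between -0.012 and 0.012 m and y of level in the frame of seat between -0.012 and 0.012 m and z of level in the frame of seat below 0.004 m and angle between the y axis of level and the y axis of seat, either way round below 0.15 rad and contact force between the fingers and level below 0.1 N), for 0.5 s.
2. the bubble rests between the lines with the level in the outline and not touched (value of joint bubble between -0.0025 and 0.0025 m and contact force between the fingers and level below 0.1 N and z of level in the frame of seat below 0.004 m and horizontal distance between level and seat below 0.017 m), for 0.4 s.
At the end, for the whole second after the job is handed in: the level lies in the outline (centre within 12 mm each way, turned less than 0.15 rad, flat on the deck), the bubble is within 2.5 mm of the middle, and the fingers still press the thumb pad at least 2.5 mm down with 3 to 30 N (x of level in the frame of seat between -0.012 and 0.012 m and y of level in the frame of seat between -0.012 and 0.012 m and z of level in the frame of seat below 0.004 m and angle between the y axis of level and the y axis of seat, either way round below 0.15 rad and value of joint bubble between -0.0025 and 0.0025 m and value of joint level_pad above 0.0025 m and contact force between the fingers and level_pad between 3 and 30 N and contact force between level and stand above 5 N and linear speed of level below 0.02 m/s); the arm keeps its last pose, push and grip.
It fails at once if the level is forced onto the table with more than 60 N (contact force between level and stand above 60 N).
It fails at once if a bystander is moved more than 25 mm or tipped (distance of any of vial_shield, bottle, check_source from where it was at the start of the episode above 0.025 m or angle between any of vial_shield, bottle's own z axis and vertical above 0.5 rad).
It also fails if it takes over 59 s, if anything falls off the work surface, if the arm or the gripper's body presses on something with over 40 N, if the wrist force passes 120 N, or if a joint passes its speed limit or range.

## Working session

There is one attempt and no reset: what is moved stays moved. The work goes in short steps, Python scripts to look and compute and a tool call to move; the robot and the scene stay as the last step left them, time stands still between calls to the robot, and variables do not carry over. Pictures are saved under pics/ and viewed, at most 10 in all, crops included, and the job is handed in when it is done.

Besides the shell and the picture viewer there is one more tool, called in YAML: its name, and indented under it one key for each argument. move_arm: Moves the arm, as the interface text tells. Its arguments: {"type":"object","properties":{"commands":{"type":"array","items":{"type":"array","items":{"type":"number"}}},"claw":{"type":"number"}},"required":["commands"]}

```bash
mkdir -p pics; cat > h.py <<'E'
import numpy as np, cv2
from station import robot
def ray(name,u,v,z,cp=None):
    c=cp or robot.camera_params(name); K,R,t=map(np.array,(c["mtx"],c["R"],c["t"]))
    o=-R.T@t; d=R.T@np.linalg.solve(K,[u,v,1.]); return o+d*(z-o[2])/d[2]
def proj(cp,X):
    K,R,t=map(np.array,(cp["mtx"],cp["R"],cp["t"])); p=K@(R@np.array(X)+t); return p[:2]/p[2]
def grab(name,fn):
    im=robot.get_image(name); b=cv2.cvtColor(im,cv2.COLOR_RGB2BGR); cv2.imwrite("pics/"+fn,b); return b
E
python3 - <<'E'
from h import *
a=grab("scene","scene0.png");b=grab("side","side0.png");grab("wrist","wrist0.png")
print(robot.state()["tool_rot"])
for n in("scene","side","wrist"):
  c=robot.camera_params(n);print(n,-np.array(c["R"]).T@c["t"],np.array(c["R"])[2])
E
```

```text
[ 7.07101768e-01  7.07111390e-01 -4.69449343e-04 -5.92981149e-04]
scene [ 0.1944095  -0.8014688   0.61178446] [ 0.38654848  0.74129287 -0.54869405]
side [0.45995287 0.77305849 0.79718099] [ 0.11234514 -0.73671666 -0.66680367]
wrist [0.62476776 0.07480355 0.38417941] [-3.78328771e-04 -2.74751462e-01 -9.61515206e-01]
```

View pics/scene0.png

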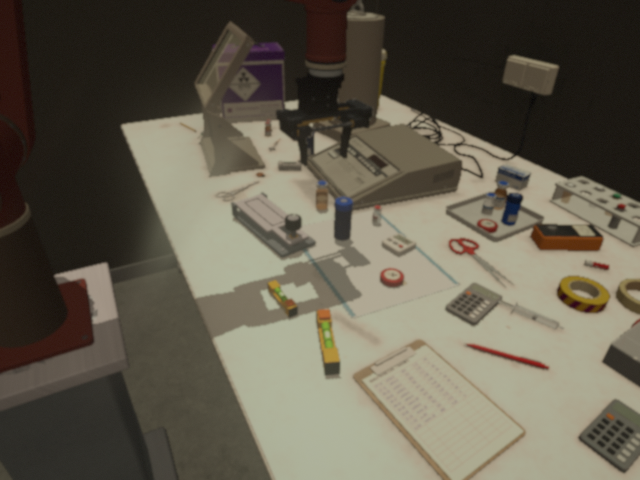

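View pics/side0.png

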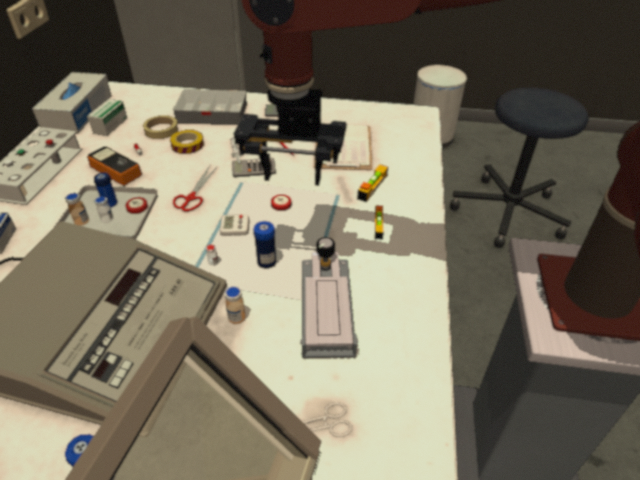

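The scene picture shows the large level at (327,340), the small one at (282,297), the stand at (270,220) with its knob at (292,222), the shield at (343,218), the bottle at (321,195) and the disc at (391,277). In the side picture the large level is at (373,182), the knob at (326,245) and the outline at (327,307).

```bash
python3 - <<'E'
from h import *
for n,l in (("scene",[("lvlA",327,317,.032),("lvlB",331,368,.0),("knob",293,220,.086),("shield",343,203,.102),("bottle",321,183,.077),("disc",391,275,.015),("small",282,297,.02)]),("side",[("lvlA",383,170,.032),("lvlB",363,195,.0),("knob",326,243,.086),("oa",318,279,.04),("ob",336,279,.04),("oc",339,334,.045),("od",316,334,.045),("shield",265,228,.102),("bottle",233,290,.077),("disc",281,200,.015),("small",380,222,.02)])):
  for k,u,v,z in l: print(n,k,ray(n,u,v,z).round(4))
a=cv2.imread("pics/scene0.png")[270:390,260:380];b=cv2.imread("pics/side0.png")[150:270,320:440]
c=cv2.imread("pics/side0.png")[230:360,270:400];c=cv2.resize(c,(120,120)) if 0 else c
cv2.imwrite("pics/c.png",np.hstack([cv2.resize(a,(400,400),interpolation=cv2.INTER_CUBIC),cv2.resize(b,(400,400),interpolation=cv2.INTER_CUBIC)]))
E
```

```text
scene lvlA [ 0.4986 -0.2615  0.032 ]
scene lvlB [ 0.4615 -0.3467  0.    ]
scene knob [0.5517 0.0033 0.086 ]
scene shield [ 0.679  -0.0023  0.102 ]
scene bottle [0.7054 0.1594 0.077 ]
scene disc [ 0.6933 -0.1924  0.015 ]
scene small [ 0.4516 -0.1591  0.02  ]
side lvlA [ 0.452  -0.3317  0.032 ]
side lvlB [ 0.4955 -0.2604  0.    ]
side knob [0.5522 0.0206 0.086 ]
side oa [0.5595 0.0787 0.04  ]
side ob [0.5239 0.0731 0.04  ]
side oc [0.5017 0.2098 0.045 ]
side od [0.5424 0.2163 0.045 ]
side shield [0.6793 0.0128 0.102 ]
side bottle [0.7068 0.1649 0.077 ]
side disc [ 0.6914 -0.1895  0.015 ]
side small [ 0.4471 -0.1391  0.02  ]
```

View pics/c.png

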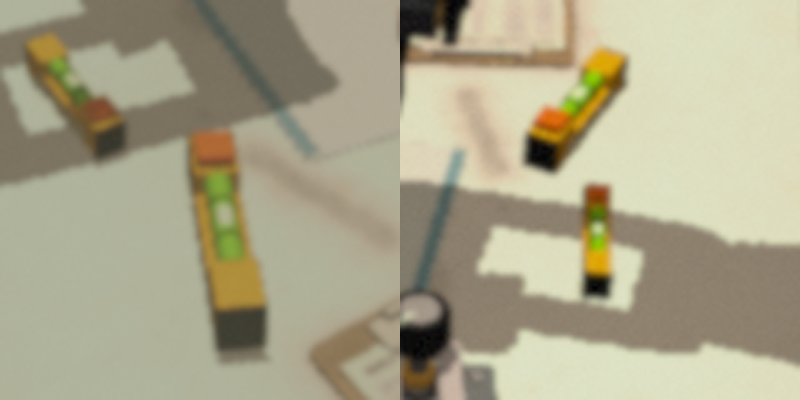

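View pics/wrist0.png

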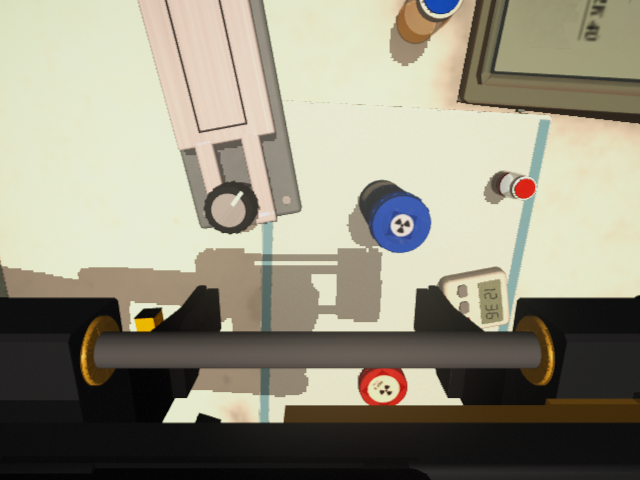

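The wrist picture (sharp) shows the knob at (231,207), the outline's near corners at (199,132) and (246,123), the shield at (401,224), the disc at (383,386) and the small level under the left finger. The crops show the large level's orange pad at its +y/+x end. Next I move to see the large level with the wrist camera.

move_arm:
  commands:
    - [-0.06, -0.125, 0, 0, 0, 0]
    - [-0.12, -0.25, 0, 0, 0, 0]
    - [-0.18, -0.375, 0, 0, 0, 0]
    - [-0.25, -0.5, 0, 0, 0, 0]
    - [-0.31, -0.625, 0, 0, 0, 0]
    - [-0.37, -0.75, 0, 0, 0, 0]
    - [-0.43, -0.875, 0, 0, 0, 0]
    - [-0.5, -1, 0, 0, 0, 0]

```text
time: 0.82
position: [0.5845, -0.0813, 0.2226]
tool_rot: [0.707, 0.707, 0.0, 0.0]
ft_force: [-0.3, 0.7, 0.3]
width: 0.0872
grip_force: 0.0
```

move_arm:
  commands:
    - [-0.06, -0.125, 0, 0, 0, 0]
    - [-0.12, -0.25, 0, 0, 0, 0]
    - [-0.18, -0.375, 0, 0, 0, 0]
    - [-0.25, -0.5, 0, 0, 0, 0]
    - [-0.31, -0.625, 0, 0, 0, 0]
    - [-0.37, -0.75, 0, 0, 0, 0]
    - [-0.43, -0.875, 0, 0, 0, 0]
    - [-0.5, -1, 0, 0, 0, 0]

```text
time: 1.48
position: [0.5446, -0.161, 0.2225]
tool_rot: [0.707, 0.707, 0.0, 0.0]
ft_force: [-0.8, -0.6, -1.2]
width: 0.087
grip_force: 0.0
```

move_arm:
  commands:
    - [-0.06, -0.125, 0, 0, 0, 0]
    - [-0.12, -0.25, 0, 0, 0, 0]
    - [-0.18, -0.375, 0, 0, 0, 0]
    - [-0.25, -0.5, 0, 0, 0, 0]
    - [-0.31, -0.625, 0, 0, 0, 0]
    - [-0.37, -0.75, 0, 0, 0, 0]
    - [-0.43, -0.875, 0, 0, 0, 0]
    - [-0.5, -1, 0, 0, 0, 0]

```text
time: 2.15
position: [0.5046, -0.241, 0.2226]
tool_rot: [0.707, 0.707, 0.0, 0.0]
ft_force: [0.2, 0.2, 0.5]
width: 0.0872
grip_force: 0.0
```

move_arm:
  commands:
    - [-0.06, -0.125, 0, 0, 0, 0]
    - [-0.12, -0.25, 0, 0, 0, 0]
    - [-0.18, -0.375, 0, 0, 0, 0]
    - [-0.25, -0.5, 0, 0, 0, 0]
    - [-0.31, -0.625, 0, 0, 0, 0]
    - [-0.35, -0.75, 0, 0, 0, 0]
    - [-0.35, -0.875, 0, 0, 0, 0]
    - [-0.35, -0.9, 0, 0, 0, 0]

```text
time: 2.82
position: [0.4768, -0.3139, 0.2226]
tool_rot: [0.708, 0.707, -0.0, 0.0]
ft_force: [-0.8, 1.0, -0.2]
width: 0.0871
grip_force: 0.0
```

```bash
python3 - <<'E'
from h import *
import json
s=robot.state();print(s["time"],s["position"],s["ft_force"])
cp=robot.camera_params("wrist");b=grab("wrist","w1.png")
json.dump({k:np.array(v).tolist() for k,v in cp.items()},open("w1.json","w"))
E
```

```text
2.8167 [ 0.47677987 -0.313884    0.22260226] [-0.82637319  1.01680446 -0.16463022]
```

View pics/w1.png

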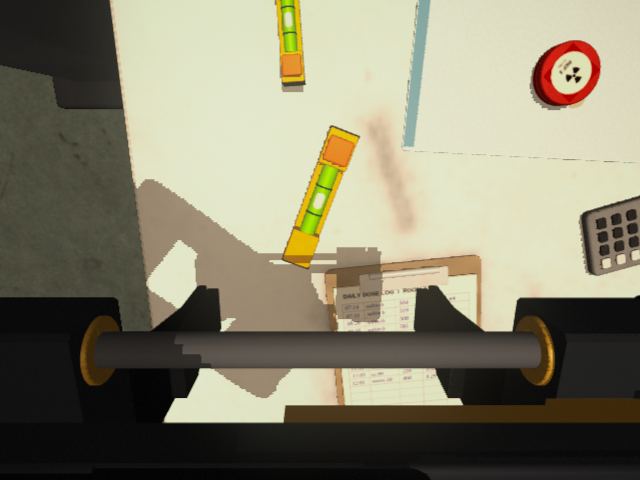

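Large level in the wrist picture: corners about (332,129), (358,137), (308,268), (283,262), with the pad at (340,152) and the tube at (319,201).

```bash
python3 - <<'E'
from h import *
import json
cp=json.load(open("w1.json"));b=cv2.imread("pics/w1.png")
h=cv2.cvtColor(b,cv2.COLOR_BGR2HSV)
m=cv2.inRange(h,(8,150,110),(75,255,255));m[:110]=0;m[285:]=0;m[:,:250]=0;m[:,400:]=0
m=cv2.morphologyEx(m,cv2.MORPH_CLOSE,np.ones((7,7)))
c=max(cv2.findContours(m,0,2)[0],key=cv2.contourArea)
P=np.array([ray("",u,v,.032,cp)[:2] for u,v in c[:,0].astype(float)],np.float32)
r=cv2.minAreaRect(P*1000);print(r)
bx=cv2.boxPoints(r);print(bx)
for u,v,z in((340,152,.04),(319,201,.033)):print(ray("",u,v,z,cp))
E
```

```text
((478.3568420410156, -297.95245361328125), (127.90618133544922, 26.30288314819336), 69.58341979980469)
[[ 443.72195 -353.3003 ]
 [ 468.37253 -362.4759 ]
 [ 512.9917  -242.60461]
 [ 488.34116 -233.42902]]
[ 0.49677189 -0.2551476   0.04      ]
[ 0.47900934 -0.29823112  0.033     ]
```

move_arm:
  commands:
    - [0, 0.05, -0.1, 0, 0, -0.01]
    - [0.01, 0.1, -0.2, 0, 0, -0.02]
    - [0.01, 0.15, -0.35, 0, 0, -0.03]
    - [0.02, 0.195, -0.5, 0, 0, -0.04]
    - [0.02, 0.195, -0.6, 0, 0, -0.05]
    - [0.02, 0.195, -0.75, 0, 0, -0.0567]
    - [0.02, 0.195, -0.9, 0, 0, -0.0567]
    - [0.02, 0.195, -1, 0, 0, -0.0567]

```text
time: 3.53
position: [0.4784, -0.2957, 0.141]
tool_rot: [0.821, 0.571, -0.0, -0.001]
ft_force: [0.3, -0.3, -0.0]
width: 0.0871
grip_force: 0.0
```

move_arm:
  commands:
    - [0, 0, -0.125, 0, 0, 0]
    - [0, 0, -0.25, 0, 0, 0]
    - [0, 0, -0.375, 0, 0, 0]
    - [0, 0, -0.5, 0, 0, 0]
    - [0, 0, -0.625, 0, 0, 0]
    - [0, 0, -0.75, 0, 0, 0]
    - [0, 0, -0.875, 0, 0, 0]
    - [0, 0, -1, 0, 0, 0]

```text
time: 4.2
position: [0.4786, -0.2964, 0.0615]
tool_rot: [0.821, 0.571, 0.0, -0.0]
ft_force: [-0.5, -0.2, 0.3]
width: 0.0866
grip_force: 0.0
```

move_arm:
  commands:
    - [0, 0, -0.12, 0, 0, 0]
    - [0, 0, -0.24, 0, 0, 0]
    - [0, 0, -0.36, 0, 0, 0]
    - [0, 0, -0.48, 0, 0, 0]
    - [0, 0, -0.58, 0, 0, 0]
    - [0, 0, -0.67, 0, 0, 0]
    - [0, 0, -0.73, 0, 0, 0]
    - [0, 0, -0.73, 0, 0, 0]

```text
time: 4.87
position: [0.4779, -0.2958, 0.0028]
tool_rot: [0.821, 0.571, -0.0, -0.001]
ft_force: [-0.6, 0.4, -0.8]
width: 0.087
grip_force: 0.0
```

move_arm:
  commands:
    - [0, 0, 0, 0, 0, 0]
    - [0, 0, 0, 0, 0, 0]
    - [0, 0, 0, 0, 0, 0]
    - [0, 0, 0, 0, 0, 0]
    - [0, 0, 0, 0, 0, 0]
    - [0, 0, 0, 0, 0, 0]
    - [0, 0, 0, 0, 0, 0]
    - [0, 0, 0, 0, 0, 0]
  claw: 15

```text
time: 5.53
position: [0.4786, -0.2964, 0.0042]
tool_rot: [0.821, 0.571, 0.0, 0.0]
ft_force: [0.1, 0.3, -0.1]
width: 0.0415
grip_force: 0.0
```

move_arm:
  commands:
    - [0, 0, 0, 0, 0, 0]
    - [0, 0, 0, 0, 0, 0]
    - [0, 0, 0, 0, 0, 0]
    - [0, 0, 0, 0, 0, 0]
    - [0, 0, 0, 0, 0, 0]
    - [0, 0, 0, 0, 0, 0]
    - [0, 0, 0, 0, 0, 0]
    - [0, 0, 0, 0, 0, 0]

```text
time: 6.2
position: [0.4786, -0.2964, 0.0041]
tool_rot: [0.821, 0.571, 0.0, 0.0]
ft_force: [0.3, -0.3, -0.2]
width: 0.0257
grip_force: 30.0
```

move_arm:
  commands:
    - [0, 0, 0.1, 0, 0, 0]
    - [0, 0, 0.2, 0, 0, 0]
    - [0, 0, 0.35, 0, 0, 0]
    - [0, 0, 0.5, 0, 0, 0]
    - [0, 0, 0.65, 0, 0, 0]
    - [0, 0, 0.8, 0, 0, 0]
    - [0, 0, 0.9, 0, 0, 0]
    - [0, 0, 1, 0, 0, 0]

```text
time: 6.87
position: [0.479, -0.2967, 0.0858]
tool_rot: [0.821, 0.571, 0.0, 0.001]
ft_force: [-0.6, -0.2, -3.2]
width: 0.0256
grip_force: 30.0
```

move_arm:
  commands:
    - [0, 0.1, 0.125, 0, 0, 0.01]
    - [0, 0.2, 0.25, 0, 0, 0.02]
    - [0, 0.3, 0.375, 0, 0, 0.03]
    - [0, 0.4, 0.5, 0, 0, 0.04]
    - [0, 0.55, 0.625, 0, 0, 0.05]
    - [0, 0.7, 0.75, 0, 0, 0.06]
    - [0, 0.85, 0.875, 0, 0, 0.07]
    - [0, 1, 1, 0, 0, 0.08]

```text
time: 7.53
position: [0.4783, -0.2157, 0.1648]
tool_rot: [0.652, 0.758, -0.0, -0.0]
ft_force: [0.9, 0.3, -2.1]
width: 0.0257
grip_force: 30.0
```

move_arm:
  commands:
    - [0.03, 0.125, 0.12, 0, 0, 0]
    - [0.06, 0.25, 0.24, 0, 0, 0]
    - [0.09, 0.375, 0.36, 0, 0, 0]
    - [0.12, 0.5, 0.5, 0, 0, 0]
    - [0.15, 0.625, 0.6, 0, 0, 0]
    - [0.18, 0.75, 0.7, 0, 0, 0]
    - [0.2, 0.875, 0.85, 0, 0, 0]
    - [0.22, 1, 1, 0, 0, 0]

```text
time: 8.2
position: [0.4961, -0.1353, 0.2448]
tool_rot: [0.654, 0.757, -0.0, -0.0]
ft_force: [-0.3, 0.6, -2.6]
width: 0.0256
grip_force: 30.0
```

move_arm:
  commands:
    - [0.03, 0.125, 0, 0, 0, 0]
    - [0.06, 0.25, 0, 0, 0, 0]
    - [0.09, 0.375, 0, 0, 0, 0]
    - [0.12, 0.5, 0, 0, 0, 0]
    - [0.15, 0.625, 0, 0, 0, 0]
    - [0.18, 0.75, 0, 0, 0, 0]
    - [0.2, 0.875, 0, 0, 0, 0]
    - [0.22, 1, 0, 0, 0, 0]

```text
time: 8.87
position: [0.5138, -0.0553, 0.2438]
tool_rot: [0.653, 0.757, -0.0, -0.0]
ft_force: [0.2, 0.5, -2.6]
width: 0.0257
grip_force: 30.0
```

move_arm:
  commands:
    - [0.03, 0.125, 0, 0, 0, 0]
    - [0.06, 0.25, 0, 0, 0, 0]
    - [0.09, 0.375, 0, 0, 0, 0]
    - [0.12, 0.5, 0, 0, 0, 0]
    - [0.15, 0.625, 0, 0, 0, 0]
    - [0.18, 0.75, 0, 0, 0, 0]
    - [0.2, 0.875, 0, 0, 0, 0]
    - [0.22, 1, 0, 0, 0, 0]

```text
time: 9.53
position: [0.5316, 0.0246, 0.2441]
tool_rot: [0.653, 0.757, -0.0, -0.0]
ft_force: [0.5, -0.7, -1.8]
width: 0.026
grip_force: 30.0
```

move_arm:
  commands:
    - [0, 0.1, 0, 0, 0, 0]
    - [0, 0.2, 0, 0, 0, 0]
    - [0, 0.3, 0, 0, 0, 0]
    - [0, 0.38, 0, 0, 0, 0]
    - [0, 0.42, 0, 0, 0, 0]
    - [0, 0.45, 0, 0, 0, 0]
    - [0, 0.45, 0, 0, 0, 0]
    - [0, 0.45, 0, 0, 0, 0]

```text
time: 10.2
position: [0.5314, 0.0595, 0.2441]
tool_rot: [0.654, 0.757, -0.0, 0.0]
ft_force: [-0.3, -0.5, -2.0]
width: 0.0258
grip_force: 30.0
```

```bash
python3 - <<'E'
from h import *
import json
s=robot.state();print(s["time"],s["position"],s["tool_rot"],s["ft_force"])
cp=robot.camera_params("wrist");b=grab("wrist","w2.png")
json.dump({k:np.array(v).tolist() for k,v in cp.items()},open("w2.json","w"))
E
```

```text
10.2 [0.53139273 0.0594501  0.24413736] [ 6.53514216e-01  7.56914234e-01 -8.42508226e-05  7.00060630e-05] [-0.32525826 -0.48873504 -1.95144456]
```

View pics/w2.png

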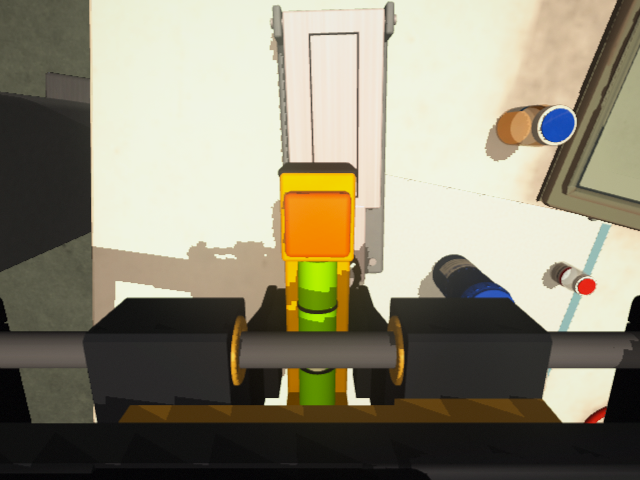

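The picture shows the held level straight in the grip. The outline's far corners are at (310,33) and (358,33), and its near right corner is at (357,197). The bottle (556,125) and shield are clear of the path.

```bash
python3 - <<'E'
from h import *
import json
cp=json.load(open("w2.json"))
for z in (.036,.04,.044):
  A,B,C=[ray("",u,v,zz,cp) for u,v,zz in((310,33,.044),(358,33,.044),(357,197,z))]
  d=B-A; e=C-B
  print(z,A,B,C,"w",np.linalg.norm(d),"L",np.linalg.norm(e),"yaw far",np.degrees(np.arctan2(d[1],d[0])),"yaw side",np.degrees(np.arctan2(-e[1],-e[0]))-90,"ctr",(A+C)/2)
A,B=[ray("",u,v,.044,cp) for u,v in((310,33),(314,160))];e=A-B;print(np.degrees(np.arctan2(e[1],e[0]))-90)
# wrist0 near edge: camera pose then = w2 pose geometry; triangulate near-right corner instead with side image
for u,v in ((199,132),(246,123)): pass
E
```

```text
0.036 [0.50347446 0.21067141 0.044     ] [0.54268229 0.21648288 0.044     ] [0.56652618 0.08117961 0.036     ] w 0.03963618463174901 L 0.13762088084843843 yaw far 8.431114080819576 yaw side 9.994362834326637 ctr [0.53500032 0.14592551 0.04      ]
0.04 [0.50347446 0.21067141 0.044     ] [0.54268229 0.21648288 0.044     ] [0.56602814 0.08174378 0.04      ] w 0.03963618463174901 L 0.1368051630263195 yaw far 8.431114080819576 yaw side 9.829878032809248 ctr [0.5347513 0.1462076 0.042    ]
0.044 [0.50347446 0.21067141 0.044     ] [0.54268229 0.21648288 0.044     ] [0.5655301  0.08230796 0.044     ] w 0.03963618463174901 L 0.13610632278365742 yaw far 8.431114080819576 yaw side 9.663844122292815 ctr [0.53450228 0.14648969 0.044     ]
10.140380523328545
```

move_arm:
  commands:
    - [0, 0.125, 0, 0, 0, 0]
    - [0.01, 0.25, 0, 0, 0, 0.001]
    - [0.01, 0.375, 0, 0, 0, 0.002]
    - [0.02, 0.5, 0, 0.002, 0, 0.003]
    - [0.02, 0.625, 0, 0.004, 0.001, 0.0039]
    - [0.03, 0.75, 0, 0.0063, 0.0011, 0.0039]
    - [0.04, 0.875, 0, 0.0063, 0.0011, 0.0039]
    - [0.04, 1, 0, 0.0063, 0.0011, 0.0039]

```text
time: 10.92
position: [0.5348, 0.1404, 0.2441]
tool_rot: [0.644, 0.765, 0.013, -0.016]
ft_force: [0.2, 0.6, -3.0]
width: 0.0259
grip_force: 30.0
```

move_arm:
  commands:
    - [0, 0.05, -0.1, 0, 0, 0]
    - [0, 0.1, -0.2, 0, 0, 0]
    - [0, 0.105, -0.35, 0, 0, 0]
    - [0, 0.105, -0.5, 0, 0, 0]
    - [0, 0.105, -0.625, 0, 0, 0]
    - [0, 0.105, -0.75, 0, 0, 0]
    - [0, 0.105, -0.875, 0, 0, 0]
    - [0, 0.105, -1, 0, 0, 0]

```text
time: 11.58
position: [0.5345, 0.1477, 0.1629]
tool_rot: [0.644, 0.765, 0.013, -0.016]
ft_force: [1.3, -1.0, -3.4]
width: 0.0259
grip_force: 30.0
```

move_arm:
  commands:
    - [0, 0, -0.125, 0, 0, 0]
    - [0, 0, -0.25, 0, 0, 0]
    - [0, 0, -0.375, 0, 0, 0]
    - [0, 0, -0.5, 0, 0, 0]
    - [0, 0, -0.625, 0, 0, 0]
    - [0, 0, -0.75, 0, 0, 0]
    - [0, 0, -0.875, 0, 0, 0]
    - [0, 0, -1, 0, 0, 0]

```text
time: 12.25
position: [0.5346, 0.148, 0.0832]
tool_rot: [0.644, 0.765, 0.013, -0.016]
ft_force: [-0.7, -0.3, -1.6]
width: 0.0256
grip_force: 30.0
```

move_arm:
  commands:
    - [0, 0, -0.08, 0, 0, 0]
    - [0, 0, -0.15, 0, 0, 0]
    - [0, 0, -0.22, 0, 0, 0]
    - [0, 0, -0.28, 0, 0, 0]
    - [0, 0, -0.33, 0, 0, 0]
    - [0, 0, -0.36, 0, 0, 0]
    - [0, 0, -0.38, 0, 0, 0]
    - [0, 0, -0.38, 0, 0, 0]

```text
time: 12.92
position: [0.5345, 0.148, 0.0535]
tool_rot: [0.644, 0.765, 0.013, -0.016]
ft_force: [0.1, -0.5, -2.1]
width: 0.0259
grip_force: 30.0
```

move_arm:
  commands:
    - [0, 0, -0.01, 0, 0, 0]
    - [0, 0, -0.02, 0, 0, 0]
    - [0, 0, -0.03, 0, 0, 0]
    - [0, 0, -0.04, 0, 0, 0]
    - [0, 0, -0.05, 0, 0, 0]
    - [0, 0, -0.06, 0, 0, 0]
    - [0, 0, -0.06, 0, 0, 0]
    - [0, 0, -0.06, 0, 0, 0]

```text
time: 13.58
position: [0.5345, 0.148, 0.0488]
tool_rot: [0.644, 0.765, 0.013, -0.016]
ft_force: [0.9, -0.5, -2.6]
width: 0.0253
grip_force: 30.0
```

move_arm:
  commands:
    - [0, 0, -0.005, 0, 0, 0]
    - [0, 0, -0.01, 0, 0, 0]
    - [0, 0, -0.015, 0, 0, 0]
    - [0, 0, -0.02, 0, 0, 0]
    - [0, 0, -0.025, 0, 0, 0]
    - [0, 0, -0.03, 0, 0, 0]
    - [0, 0, -0.03, 0, 0, 0]
    - [0, 0, -0.03, 0, 0, 0]

```text
time: 14.25
position: [0.5347, 0.1481, 0.0469]
tool_rot: [0.644, 0.765, 0.013, -0.016]
ft_force: [-1.5, 1.2, 2.1]
width: 0.0253
grip_force: 30.0
```

Contact is felt, so I release and go up.

move_arm:
  commands:
    - [0, 0, 0, 0, 0, 0]
    - [0, 0, 0, 0, 0, 0]
    - [0, 0, 0, 0, 0, 0]
    - [0, 0, 0, 0, 0, 0]
    - [0, 0, 0, 0, 0, 0]
    - [0, 0, 0, 0, 0, 0]
    - [0, 0, 0, 0, 0, 0]
    - [0, 0, 0, 0, 0, 0]
  claw: 70

```text
time: 14.92
position: [0.5346, 0.148, 0.0465]
tool_rot: [0.644, 0.765, 0.013, -0.016]
ft_force: [-1.0, 0.1, 0.5]
width: 0.0674
grip_force: 0.0
```

move_arm:
  commands:
    - [0, 0, 0.1, 0, 0, 0]
    - [0, 0, 0.2, 0, 0, 0]
    - [0, 0, 0.35, 0, 0, 0]
    - [0, 0, 0.5, 0, 0, 0]
    - [0, 0, 0.625, 0, 0, 0]
    - [0, 0, 0.75, 0, 0, 0]
    - [0, 0, 0.875, 0, 0, 0]
    - [0, 0, 1, 0, 0, 0]

```text
time: 15.58
position: [0.5347, 0.148, 0.1279]
tool_rot: [0.644, 0.765, 0.013, -0.015]
ft_force: [-0.7, -0.0, 0.0]
width: 0.0702
grip_force: 0.0
```

move_arm:
  commands:
    - [0.03, -0.125, 0.125, 0, 0, 0]
    - [0.05, -0.25, 0.25, 0, 0, 0]
    - [0.08, -0.375, 0.375, -0.001, 0, 0]
    - [0.1, -0.5, 0.5, -0.003, -0.001, 0]
    - [0.12, -0.625, 0.625, -0.005, -0.001, 0]
    - [0.14, -0.75, 0.75, -0.0063, -0.0011, 0]
    - [0.17, -0.875, 0.875, -0.0063, -0.0011, 0]
    - [0.19, -1, 1, -0.0063, -0.0011, 0]

```text
time: 16.25
position: [0.55, 0.0671, 0.2076]
tool_rot: [0.644, 0.765, -0.0, -0.0]
ft_force: [0.2, 0.6, -0.3]
width: 0.07
grip_force: 0.0
```

```bash
python3 - <<'E'
from h import *
import json
s=robot.state();print(s["time"],s["position"],s["tool_rot"],s["ft_force"])
cp=robot.camera_params("wrist");b=grab("wrist","w3.png")
json.dump({k:np.array(v).tolist() for k,v in cp.items()},open("w3.json","w"))
E
```

```text
16.25 [0.55000185 0.0670638  0.20755902] [ 6.44090841e-01  7.64948980e-01 -1.89087888e-04 -1.05369956e-04] [ 0.1827625   0.61848003 -0.27967877]
```

View pics/w3.png

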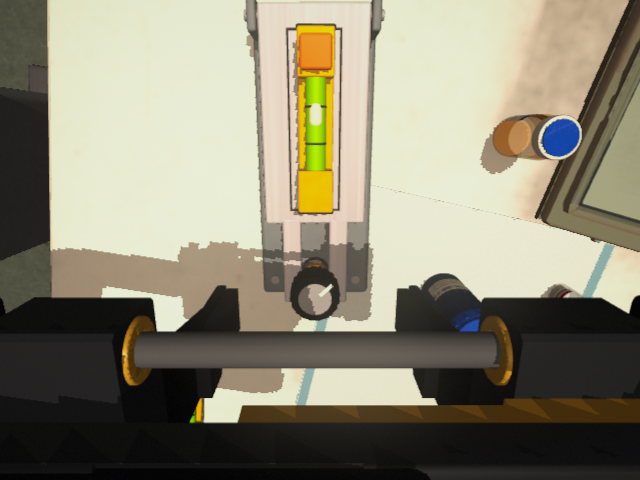

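The level lies in the outline. The bubble is at (316,114), the tube's lines are near rows 106 and 143, and the knob top is at (315,297).

```bash
cat > bub.py <<'E'
from h import *
def bubble(b,cp,c,y):  # c: world level centre(x,y), y: unit level axis; z of tube axis
    t=np.arange(-.032,.0321,.0004); z=c[2]
    g=cv2.cvtColor(b,cv2.COLOR_BGR2HSV).astype(float); out=[]
    for s in t:
        vals=[]
        for w in(-.002,-.001,0,.001,.002):
            p=proj(cp,[c[0]+y[0]*s+y[1]*w,c[1]+y[1]*s-y[0]*w,z]); vals.append(cv2.remap(g.astype(np.float32),np.float32([[p[0]]]),np.float32([[p[1]]]),1)[0,0])
        out.append(np.mean(vals,0))
    o=np.array(out); S,V=o[:,1],o[:,2]
    return t,S,V
E
python3 - <<'E'
from bub import *
import json
cp=json.load(open("w3.json"));b=cv2.imread("pics/w3.png")
s=robot.state();print(np.round(s["qpos"],3))
g=cv2.cvtColor(b,cv2.COLOR_BGR2GRAY)
k=cv2.HoughCircles(cv2.medianBlur(g[250:330,270:360],3),cv2.HOUGH_GRADIENT,1,50,param1=100,param2=12,minRadius=18,maxRadius=30);print(k)
for u,v in((315,297),(315,292)):print("knob",ray("",u,v,.086,cp))
# level
h=cv2.cvtColor(b,cv2.COLOR_BGR2HSV)
m=cv2.inRange(h,(8,150,110),(75,255,255));m[:10]=0;m[220:]=0;m[:,:285]=0;m[:,345:]=0
m=cv2.morphologyEx(m,cv2.MORPH_CLOSE,np.ones((15,15)))
c=max(cv2.findContours(m,0,2)[0],key=cv2.contourArea)
P=np.array([ray("",u,v,.074,cp)[:2] for u,v in c[:,0].astype(float)],np.float32)*1000
print(cv2.minAreaRect(P)); 
hs=h[60:185,312:320].astype(int).mean(1)
for i in range(0,125,1): 
  if 25<i<100: print(i+60,hs[i].round().astype(int).tolist(),end=" ")
E
```

```text
[-2.300e-02  6.100e-02  1.727e+00 -1.000e-03  1.350e+00 -1.930e-01]
[[[45.5 42.5 27.1]]]
knob [0.55681261 0.01968149 0.086     ]
knob [0.55610605 0.02379119 0.086     ]
((535.3150024414062, 146.07675170898438), (26.223264694213867, 127.41143035888672), 9.702483177185059)
86 [37, 255, 232] 87 [37, 255, 232] 88 [37, 255, 232] 89 [37, 255, 232] 90 [37, 255, 232] 91 [37, 255, 232] 92 [37, 255, 232] 93 [37, 255, 232] 94 [37, 255, 232] 95 [37, 255, 232] 96 [37, 255, 232] 97 [37, 255, 232] 98 [37, 255, 232] 99 [37, 255, 232] 100 [37, 255, 232] 101 [37, 255, 232] 102 [37, 255, 232] 103 [36, 166, 232] 104 [33, 70, 234] 105 [33, 45, 232] 106 [33, 39, 235] 107 [33, 39, 235] 108 [33, 38, 235] 109 [33, 38, 235] 110 [33, 39, 235] 111 [33, 39, 235] 112 [33, 39, 235] 113 [33, 39, 235] 114 [33, 39, 235] 115 [32, 39, 235] 116 [33, 39, 235] 117 [33, 39, 235] 118 [32, 39, 235] 119 [33, 39, 235] 120 [32, 40, 235] 121 [32, 41, 235] 122 [31, 51, 235] 123 [30, 62, 234] 124 [29, 77, 230] 125 [35, 163, 227] 126 [37, 248, 231] 127 [38, 255, 232] 128 [37, 255, 232] 129 [37, 255, 232] 130 [37, 255, 232] 131 [38, 255, 232] 132 [38, 255, 232] 133 [38, 255, 232] 134 [38, 255, 232] 135 [38, 255, 232] 136 [38, 255, 232] 137 [38, 255, 232] 138 [38, 255, 232] 139 [38, 255, 232] 140 [38, 255, 232] 141 [38, 255, 232] 142 [38, 242, 201] 143 [38, 150, 106] 144 [28, 100, 79] 145 [38, 252, 214] 146 [38, 255, 231] 147 [38, 255, 232] 148 [38, 255, 231] 149 [38, 255, 232] 150 [38, 255, 232] 151 [38, 255, 232] 152 [38, 255, 232] 153 [38, 255, 232] 154 [38, 255, 231] 155 [38, 255, 232] 156 [38, 255, 232] 157 [38, 255, 232] 158 [38, 255, 231] 159 [38, 255, 231]
```

move_arm:
  commands:
    - [0.02, -0.12, -0.05, 0, 0, 0]
    - [0.04, -0.24, -0.1, 0, 0, 0]
    - [0.06, -0.36, -0.2, 0, 0, 0]
    - [0.08, -0.48, -0.35, 0, 0, 0]
    - [0.09, -0.61, -0.5, 0, 0, 0]
    - [0.09, -0.61, -0.65, 0, 0, 0]
    - [0.09, -0.61, -0.8, 0, 0, 0]
    - [0.09, -0.61, -0.92, 0, 0, 0]

```text
time: 16.97
position: [0.5559, 0.0194, 0.1304]
tool_rot: [0.644, 0.765, -0.001, -0.001]
ft_force: [-0.0, 0.1, 0.2]
width: 0.07
grip_force: 0.0
```

move_arm:
  commands:
    - [0, 0, -0.12, 0, 0, 0]
    - [0, 0, -0.25, 0, 0, 0]
    - [0, 0, -0.4, 0, 0, 0]
    - [0, 0, -0.55, 0, 0, 0]
    - [0, 0, -0.7, 0, 0, 0]
    - [0, 0, -0.83, 0, 0, 0]
    - [0, 0, -0.91, 0, 0, 0]
    - [0, 0, -0.92, 0, 0, 0]

```text
time: 17.63
position: [0.5557, 0.0194, 0.0574]
tool_rot: [0.644, 0.765, -0.001, -0.001]
ft_force: [-0.3, 0.1, 0.0]
width: 0.0701
grip_force: 0.0
```

move_arm:
  commands:
    - [0, 0, 0, 0, 0, 0]
    - [0, 0, 0, 0, 0, 0]
    - [0, 0, 0, 0, 0, 0]
    - [0, 0, 0, 0, 0, 0]
    - [0, 0, 0, 0, 0, 0]
    - [0, 0, 0, 0, 0, 0]
    - [0, 0, 0, 0, 0, 0]
    - [0, 0, 0, 0, 0, 0]
  claw: 30

```text
time: 18.3
position: [0.5563, 0.019, 0.0596]
tool_rot: [0.644, 0.765, -0.001, -0.001]
ft_force: [-5.0, -1.0, 4.9]
width: 0.037
grip_force: 30.0
```

move_arm:
  commands:
    - [0, 0, 0, 0, 0, -0.015]
    - [0, 0, 0, 0, 0, -0.032]
    - [0, 0, 0, 0, 0, -0.049]
    - [0, 0, 0, 0, 0, -0.066]
    - [0, 0, 0, 0, 0, -0.083]
    - [0, 0, 0, 0, 0, -0.1]
    - [0, 0, 0, 0, 0, -0.118]
    - [0, 0, 0, 0, 0, -0.118]

```text
time: 18.97
position: [0.5566, 0.0189, 0.0596]
tool_rot: [0.878, 0.478, -0.001, -0.0]
ft_force: [-4.0, -2.2, 4.8]
width: 0.0373
grip_force: 30.0
```

move_arm:
  commands:
    - [0, 0, 0, 0, 0, 0]
    - [0, 0, 0, 0, 0, 0]
    - [0, 0, 0, 0, 0, 0]
    - [0, 0, 0, 0, 0, 0]
    - [0, 0, 0, 0, 0, 0]
    - [0, 0, 0, 0, 0, 0]
    - [0, 0, 0, 0, 0, 0]
    - [0, 0, 0, 0, 0, 0]
  claw: 70

```text
time: 19.63
position: [0.557, 0.0192, 0.0593]
tool_rot: [0.877, 0.48, -0.0, -0.0]
ft_force: [-0.0, -0.7, -0.5]
width: 0.0692
grip_force: 0.0
```

```bash
python3 - <<'E'
from h import *
import json
s=robot.state();print(s["time"],s["position"],s["tool_rot"],s["ft_force"])
cp=robot.camera_params("wrist");b=grab("wrist","w4.png")
json.dump({k:np.array(v).tolist() for k,v in cp.items()},open("w4.json","w"))
a=grab("side","s4.png")
cv2.imwrite("pics/v4.png",np.hstack([cv2.resize(b,(480,360)),cv2.resize(a[230:350,275:380],(315,360),interpolation=cv2.INTER_CUBIC)]))
E
```

```text
19.6333 [0.55704213 0.01923392 0.05931487] [ 8.77454107e-01  4.79660552e-01 -7.32945267e-05 -1.96450969e-04] [-0.03808952 -0.69764512 -0.49659626]
```

View pics/v4.png

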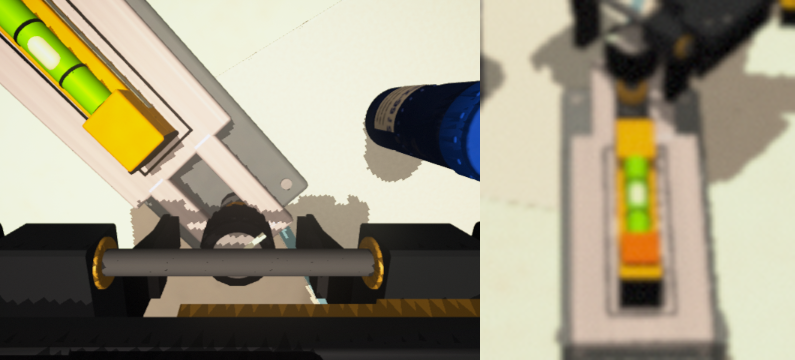

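The bubble, at (43,52) in the left panel, now sits between both lines. I measure its offset against the lines.

```bash
cat > meas.py <<'E'
from bub import *
import json,sys
def run(n):
    cp=json.load(open(f"{n}.json"));b=cv2.imread(f"pics/{n}.png")
    th=np.radians(9.7);y=(-np.sin(th),np.cos(th))
    t,S,V=bubble(b,cp,(.5353,.1461,.074),y)
    wb=t[(S<150)&(V>200)]; bk=t[V<170]
    print(n,"bubble",wb.min(),wb.max(),wb.mean(),"dark",bk.round(4).tolist())
for n in sys.argv[1:]: run(n)
E
python3 meas.py w3 w4
```

```text
w3 bubble -0.00040000000000019187 0.013999999999999721 0.006799999999999765 dark [-0.014, -0.0136, -0.0132, -0.0128]
w4 bubble -0.005200000000000163 0.00919999999999975 0.0019999999999997936 dark [-0.0308, -0.0116, -0.0112, -0.0108, -0.0104, 0.0144, 0.0148, 0.0152, 0.0156, 0.016, 0.026, 0.0264, 0.0268, 0.0272, 0.0276, 0.028, 0.0284, 0.0288, 0.0292, 0.0296, 0.03, 0.0304, 0.0308, 0.0312, 0.0316, 0.032]
```

The lines' midpoint is +2.1 mm and the bubble is at +2.0 mm, so it is centred. Next I go up, shut the fingers and move over the pad.

move_arm:
  commands:
    - [0, 0, 0.1, 0, 0, 0]
    - [0, 0, 0.2, 0, 0, 0]
    - [0, 0, 0.35, 0, 0, 0]
    - [0, 0, 0.5, 0, 0, 0]
    - [0, 0, 0.65, 0, 0, 0]
    - [0, 0, 0.8, 0, 0, 0]
    - [0, 0, 0.92, 0, 0, 0]
    - [0, 0, 1, 0, 0, 0]

```text
time: 20.4
position: [0.5579, 0.0191, 0.1416]
tool_rot: [0.878, 0.48, 0.001, 0.001]
ft_force: [-0.1, -0.1, -0.3]
width: 0.0702
grip_force: 0.0
```

move_arm:
  commands:
    - [-0.02, 0.125, 0, 0, 0, 0]
    - [-0.04, 0.25, 0, 0, 0, 0]
    - [-0.06, 0.375, 0, 0, 0, 0]
    - [-0.09, 0.5, 0, 0, 0, 0]
    - [-0.11, 0.625, 0, 0, 0, 0]
    - [-0.13, 0.75, 0, 0, 0, 0]
    - [-0.15, 0.875, 0, 0, 0, 0]
    - [-0.17, 1, 0, 0, 0, 0]
  claw: 0

```text
time: 21.07
position: [0.543, 0.1004, 0.1391]
tool_rot: [0.877, 0.48, -0.0, -0.0]
ft_force: [-0.0, -0.3, -0.1]
width: 0.0248
grip_force: 0.0
```

move_arm:
  commands:
    - [-0.02, 0.125, 0, 0, 0, 0]
    - [-0.04, 0.25, 0, 0, 0, 0]
    - [-0.06, 0.375, 0, 0, 0, 0]
    - [-0.09, 0.5, 0, 0, 0, 0]
    - [-0.11, 0.625, 0, 0, 0, 0]
    - [-0.13, 0.75, 0, 0, 0, 0]
    - [-0.15, 0.875, 0, 0, 0, 0]
    - [-0.17, 1, 0, 0, 0, 0]

```text
time: 21.73
position: [0.5296, 0.1802, 0.1394]
tool_rot: [0.878, 0.48, -0.0, -0.0]
ft_force: [0.6, -0.5, 0.7]
width: 0.0003
grip_force: 0.0
```

move_arm:
  commands:
    - [-0.02, 0.08, -0.05, 0, 0, 0]
    - [-0.03, 0.16, -0.1, 0, 0, 0]
    - [-0.03, 0.165, -0.2, 0, 0, 0]
    - [-0.03, 0.165, -0.3, 0, 0, 0]
    - [-0.03, 0.165, -0.38, 0, 0, 0]
    - [-0.03, 0.165, -0.46, 0, 0, 0]
    - [-0.03, 0.165, -0.5, 0, 0, 0]
    - [-0.03, 0.165, -0.5, 0, 0, 0]

```text
time: 22.4
position: [0.5267, 0.1918, 0.0979]
tool_rot: [0.878, 0.479, -0.001, -0.0]
ft_force: [-1.0, 0.0, 0.3]
width: 0.0003
grip_force: 0.0
```

```bash
python3 - <<'E'
from h import *
import json
s=robot.state();print(s["time"],s["position"],s["ft_force"],s["width"])
cp=robot.camera_params("wrist");b=grab("wrist","w5.png");grab("side","s5.png");a=grab("scene","c5.png")
json.dump({k:np.array(v).tolist() for k,v in cp.items()},open("w5.json","w"))
d=cv2.imread("pics/s5.png")
print("tcp side",proj(robot.camera_params("side"),s["position"]),"pad side",proj(robot.camera_params("side"),[.5276,.1924,.085]))
cv2.imwrite("pics/v5.png",np.hstack([cv2.resize(d[210:350,260:400],(390,390),interpolation=cv2.INTER_CUBIC),cv2.resize(a[120:260,210:350],(390,390),interpolation=cv2.INTER_CUBIC)]))
E
```

```text
22.4 [0.52667162 0.1918206  0.09794403] [-1.04138203  0.01847672  0.25283791] 0.00032998553444278926
tcp side [327.10340548 305.49687916] pad side [326.40399383 310.41658487]
```

View pics/v5.png

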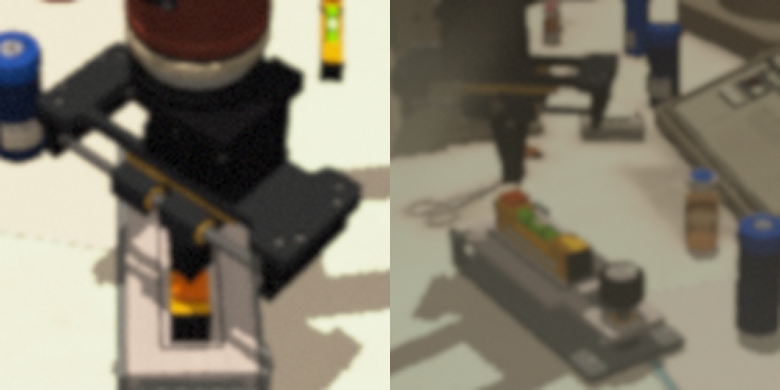

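The closed fingertips, near (190,270) in the left panel, are just above the orange pad. I press slowly.

move_arm:
  commands:
    - [0, 0, -0.02, 0, 0, 0]
    - [0, 0, -0.04, 0, 0, 0]
    - [0, 0, -0.06, 0, 0, 0]
    - [0, 0, -0.08, 0, 0, 0]
    - [0, 0, -0.1, 0, 0, 0]
    - [0, 0, -0.12, 0, 0, 0]
    - [0, 0, -0.14, 0, 0, 0]
    - [0, 0, -0.14, 0, 0, 0]

```text
time: 23.22
position: [0.5271, 0.1923, 0.0876]
tool_rot: [0.878, 0.48, -0.0, -0.0]
ft_force: [0.5, 0.3, -0.9]
width: 0.0001
grip_force: 0.0
```

move_arm:
  commands:
    - [0, 0, -0.005, 0, 0, 0]
    - [0, 0, -0.01, 0, 0, 0]
    - [0, 0, -0.015, 0, 0, 0]
    - [0, 0, -0.02, 0, 0, 0]
    - [0, 0, -0.025, 0, 0, 0]
    - [0, 0, -0.025, 0, 0, 0]
    - [0, 0, -0.025, 0, 0, 0]
    - [0, 0, -0.025, 0, 0, 0]

```text
time: 23.88
position: [0.5274, 0.1924, 0.0862]
tool_rot: [0.878, 0.48, -0.0, -0.0]
ft_force: [0.1, -0.1, -0.8]
width: 0.0003
grip_force: 0.0
```

move_arm:
  commands:
    - [0, 0, -0.006, 0, 0, 0]
    - [0, 0, -0.012, 0, 0, 0]
    - [0, 0, -0.018, 0, 0, 0]
    - [0, 0, -0.025, 0, 0, 0]
    - [0, 0, -0.025, 0, 0, 0]
    - [0, 0, -0.025, 0, 0, 0]
    - [0, 0, -0.025, 0, 0, 0]
    - [0, 0, -0.025, 0, 0, 0]

```text
time: 24.55
position: [0.5275, 0.1924, 0.0843]
tool_rot: [0.878, 0.48, 0.0, -0.0]
ft_force: [-1.2, 0.1, 3.6]
width: 0.0007
grip_force: 1.9
```

move_arm:
  commands:
    - [0, 0, -0.006, 0, 0, 0]
    - [0, 0, -0.012, 0, 0, 0]
    - [0, 0, -0.018, 0, 0, 0]
    - [0, 0, -0.025, 0, 0, 0]
    - [0, 0, -0.025, 0, 0, 0]
    - [0, 0, -0.025, 0, 0, 0]
    - [0, 0, -0.025, 0, 0, 0]
    - [0, 0, -0.025, 0, 0, 0]

```text
time: 25.22
position: [0.5276, 0.1925, 0.0826]
tool_rot: [0.878, 0.48, 0.0, -0.0]
ft_force: [-2.8, 0.0, 6.6]
width: 0.0003
grip_force: 3.2
```

move_arm:
  commands:
    - [0, 0, -0.004, 0, 0, 0]
    - [0, 0, -0.008, 0, 0, 0]
    - [0, 0, -0.012, 0, 0, 0]
    - [0, 0, -0.014, 0, 0, 0]
    - [0, 0, -0.014, 0, 0, 0]
    - [0, 0, -0.014, 0, 0, 0]
    - [0, 0, -0.014, 0, 0, 0]
    - [0, 0, -0.014, 0, 0, 0]

```text
time: 25.88
position: [0.5276, 0.1924, 0.0816]
tool_rot: [0.877, 0.48, 0.0, -0.0]
ft_force: [-2.8, -1.3, 7.9]
width: 0.0003
grip_force: 3.9
```

```bash
python3 - <<'E'
from h import *
import json
F=[]
for i in range(4):
  cp=robot.camera_params("wrist");b=grab("wrist","w6.png");s=robot.state();F.append(s["ft_force"][2])
json.dump({k:np.array(v).tolist() for k,v in cp.items()},open("w6.json","w"))
grab("side","s6.png");a=grab("scene","c6.png")
print(s["time"],s["position"],np.round(F,1))
cv2.imwrite("pics/v6.png",np.hstack([cv2.resize(b,(400,300)),cv2.resize(a[170:230,230:310],(400,300),interpolation=cv2.INTER_CUBIC)]))
E
```

```text
26.0833 [0.5275995  0.19245699 0.081641  ] [8.3 7.9 7.6 7.7]
```

View pics/v6.png

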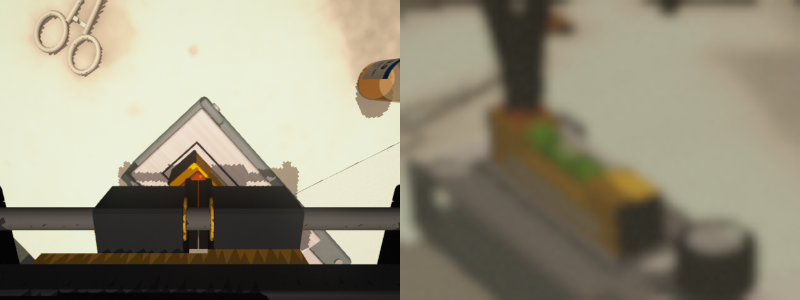

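The scene crop shows the fingers on the pad and the bubble still near the tube's middle. I compare its position before and after pressing.

```bash
python3 - <<'E'
from bub import *
cp=robot.camera_params("scene");th=np.radians(9.7)
for n in("c5","c6"):
  t,S,V=bubble(cv2.imread(f"pics/{n}.png"),cp,(.5353,.1461,.076),(-np.sin(th),np.cos(th)))
  k=np.abs(t)<.02; w=np.clip(S[k].max()-S[k],0,None)**2; print(n,(t[k]*w).sum()/w.sum(), S[::8].round().astype(int).tolist())
E
```

```text
c5 -0.002787809595820931 [118, 107, 110, 108, 107, 97, 90, 79, 72, 70, 70, 76, 85, 97, 112, 127, 141, 148, 152, 154, 156]
c6 -0.002471130754790692 [125, 117, 115, 109, 107, 99, 91, 81, 75, 72, 70, 76, 84, 95, 111, 128, 143, 148, 151, 152, 154]
```

```bash
python3 -c "
from station import robot
print(robot.job_done())"
```

```text
the job is handed in; nothing more can be done
None
```

The job is handed in, verdict not shown: the level lies in the outline, the bubble was centred to about 0.1 mm before pressing and moved only about 0.3 mm under it, and the fingers still hold the pad about 3.5 mm down at about 8 N.

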